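# Pry the yellow snap-fit cover of the sander's switch box loose

## Robot

A 6-joint arm with a two-finger parallel gripper is mounted at the origin on the work surface. World frame = base frame: x ahead of the robot, y to its left, z up, the work surface at z = 0. Lengths are in m, angles in rad, forces in N, time in s.
With the tool pointing down it reaches from about 0.3 to 0.825 m from the base axis. Payload 5.4 kg.
Tool frame: the origin (TCP) lies on the centre line of the jaws, within the pads' length; the fingertips stand 8 mm ahead of it and the grasp point (between the pads) lies 11 mm behind it; z points along the fingers, y is the line along which they close (so a half turn about z gives the same grasp; the last joint's range is limited). The gripper opens to 92 mm and grips with 3 to 60 N. Pads are 20 mm wide; open, the fingers measure 128 mm over their backs; the gripper's body (75 mm by 189 mm) begins 69 mm behind the grasp point.
Start: joints at [1.128, 0.158, 1.597, -0, 1.386, -0.21], TCP at [0.133, 0.559, 0.223] pointing down, gripper open.
Joint ranges: [-2.91, 2.91], [-0.94, 2.29], [0.18, 2.7], [-1.29, 4.43], [0.17, 2.64], [-3, 3]. Speed limits (rad/s): [2.57, 2.57, 3.14, 3.14, 3.14, 3.14].

## Interface

Orientations are given as a 3x3 rotation matrix whose columns are the frame's x, y, z axes.
In Python, from station import ctrl gives the robot as it stands.
- The arm moves only by the tool servo_tool, never from a script. Its argument "steps" is one flat list of numbers, 6 for each row, row after row: the shift along the tool's x, y, z in m, then the turn, a rotation vector about the tool's x, y, z in degrees. A call has 1 to 20 rows; each row is the pose to reach, as a shift and turn from the pose commanded when the call began, along the tool's axes at that moment; what a row does not reach only later rows make up. A row lasts 1/10 s, in which the tool goes at most 50 mm and 8.59 degrees, less where a joint would pass 70% of its speed; a pose out of reach is approached as far as the arm can. A call with a gripper value outside its range is refused whole. "grip" is the opening, from 0 (shut) to 1 (fully open), set as the call begins (left out, the last holds). The fingers move at their own pace and stop on an object; "newtons" is the grip in N (left out, the last holds). Time passes only in rows, so rows that repeat a pose let the fingers close. It gives the time, the measured TCP pose, the force, the opening and the grip force at its end, in the units of the state.
- ctrl.sense(): the state, without advancing time (a new reading comes with each control period).
- ctrl.get_image(name): name is "scene" or "top"; returns (picture, depth): 384x512x3 uint8, blue, green, red; 384x512 float32, m along the optical axis (not along the pixel's ray), 0 where there is no reading.
- ctrl.get_calibration(name): a dict with "mtx" (3x3 intrinsics, pixels), "k1" (the pictures are not rectified: a ray, as slopes to the right and down, at radius r is drawn at 1 + k1 r^2 times it, then the intrinsics apply), "R" (3x3) and "t" (3): a world point X has camera coordinates R X + t. Camera axes: x right, y down, z forward; pixel columns grow to the right and rows downward; lengths in m; the calibration is good to about 2 mm. A picture is of the moment at which its call begins. get_calibration takes no time and is no camera call.
- ctrl.close_job(): hands the job in; it is judged then, once.
The state is a dict: "time_s": time; "qpos": joint angles; "qd": joint speeds; "effort": joint torques, N m; "eef_pos": TCP position; "eef_rot": TCP orientation; "contact_force": force on the tool from outside, world axes, zero at the start; "torque": the same for the moment, N m; "width": finger opening in m; "gripper_force": force on a finger pad.
Only numpy, scipy, OpenCV 4.12 (cv2) and the standard library are available. Lean on these libraries where they do the work, as an engineer would, in place of code of your own. Each camera call takes 0.05 s, during which the arm holds its last target. There are 200 camera calls.

## Task

Take the flat pry bar with the blue handle, push its steel blade into the notch under the near edge of the yellow cover and lever that snap-fit cover up until its near edge has popped loose and stands proud; leave it lying loose on its box. Then lay the bar down on the bench and let go of it. Leave the red cover shut, and do not touch either cover with the gripper.

Things in the scene. Friction and masses are not known exactly. Their poses are not given: they have to be found in the camera images.
- pry_bar: Flat pry bar lying on the bench, 190 x 24 mm, 160 g: blue handle 110 mm long, 16 mm thick, then a steel blade 80 mm long, 4 mm thick, both with one flat underside. Origin: on the underside at the grip point, 100 mm behind the blade's tip and 20 mm behind the handle's front end. x: along the bar to the blade's tip; z: up out of the handle's top.
- yellow_cover: Yellow snap-fit plate 111 x 106 x 5 mm with a black arrow at its near edge, on a fixed grey hollow box 120 x 110 x 100 mm. Origin: middle of the near edge, underside (100 mm up). x: over the cover to its far edge; z up. Latches hold the near edge, a tongue the far edge; the near edge, levered up 7 mm (about 10 N), snaps up and stays 13 mm or more proud.
- red_cover: Red snap-fit cover on a like grey box; a bystander that must stay shut. Same size, origin and axes as the yellow one.
- yellow_notch (a point): Notch in the yellow box's near wall, 50 mm wide: flat sill (white strip) 87 mm up, cover's underside 13 mm above the sill, cover's edge 7 mm behind the wall's face. Point: middle of the sill's outer edge, the fulcrum. x: level, into the box; z up. Free inside for 90 mm; with 50 mm of blade in, tipping the handle down 20 to 25 degrees about the point springs the cover; with less, tip further.

How it is judged:
On the way, in this order (a step that is already met when the one before it is completed fails the run):
1. the bar's blade is in the notch and presses up on the shut yellow cover (contact force between pry_bar and yellow_cover above 1 N and x of pry_bar in the frame of yellow_notch above -0.09 m and y of pry_bar in the frame of yellow_notch between -0.04 and 0.04 m and z of yellow_cover in the frame of yellow_notch below 0.0185 m).
2. the yellow cover's near edge has popped up at least 7 mm (z of yellow_cover in the frame of yellow_notch above 0.02 m), for 0.1 s.
At the end, for the whole second after the job is handed in: The yellow cover lies loose on its box, at rest, its near edge at least 7 mm above its shut height and within 40 mm (level distance) of the notch; the pry bar lies at rest on the bench (origin less than 30 mm above it), released (z of yellow_cover in the frame of yellow_notch above 0.02 m and horizontal distance between yellow_cover and yellow_notch below 0.04 m and linear speed of each of yellow_cover, pry_bar below 0.02 m/s and height (world z) of pry_bar between -0.01 and 0.03 m); the robot touches nothing.
It fails at once if the red cover is disturbed (moved more than 5 mm) (distance of red_cover from where it was at the start of the episode above 0.005 m).
It fails at once if the gripper or arm touches a cover (contact force between any of the fingers, the arm and yellow_cover above 1 N or contact force between any of the fingers, the arm and red_cover above 1 N).
It also fails if it takes over 48 s, if anything falls off the work surface, if the arm or the gripper's body presses on something with over 40 N, if the wrist force passes 120 N, or if a joint passes its speed limit or range.

## Working session

There is one attempt and no reset: what is moved stays moved. The work goes in short steps, Python scripts to look and compute and a tool call to move; the robot and the scene stay as the last step left them, time stands still between calls to the robot, and variables do not carry over. Pictures are saved under pics/ and viewed, at most 10 in all, crops included, and the job is handed in when it is done.

Besides the shell and the picture viewer there is one more tool, called after "Request:" by a JSON object that holds its "api" and its "payload", one argument or row to a line. servo_tool: Moves the arm, as the interface text tells. Its arguments: {"type":"object","properties":{"steps":{"type":"array"},"grip":{"type":"number"},"newtons":{"type":"number"}},"required":["steps"]}

```bash
mkdir -p pics
cat > h.py <<'E'
import numpy as np,cv2
from station import ctrl
def cloud(name,im=None,d=None):
    c=ctrl.get_calibration(name)
    if d is None: im,d=ctrl.get_image(name)
    K=np.array(c["mtx"]);k=c["k1"]
    v,u=np.mgrid[:384,:512]
    x=cv2.undistortPoints(np.stack([u,v],-1).reshape(-1,1,2).astype(float),K,np.array([k,0,0,0.])).reshape(384,512,2)
    P=np.dstack([x*d[...,None],d])
    X=(P-np.array(c["t"]).ravel())@np.array(c["R"])
    X[d==0]=np.nan
    return im,X
E
python3 - <<'E'
from h import *
for n in("top","scene"):
    im,X=cloud(n); np.savez(n+"0",im=im,X=X); cv2.imwrite(f"pics/{n}0.png",im)
s=ctrl.sense(); print(s["time_s"],s["eef_pos"],s["eef_rot"],s["width"])
E
```

```text
0.1 [0.13243652 0.5589618  0.22170119] [[-9.73023706e-01  2.30703999e-01 -7.29439451e-04]
 [ 2.30704895e-01  9.73022481e-01 -1.58231979e-03]
 [ 3.44713479e-04 -1.70791992e-03 -9.99998482e-01]] 0.09189152821628964
```

View pics/top0.png

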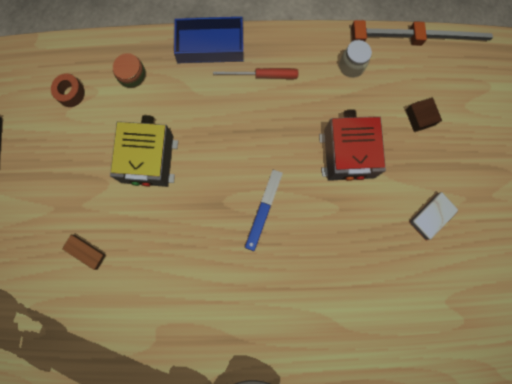

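View pics/scene0.png

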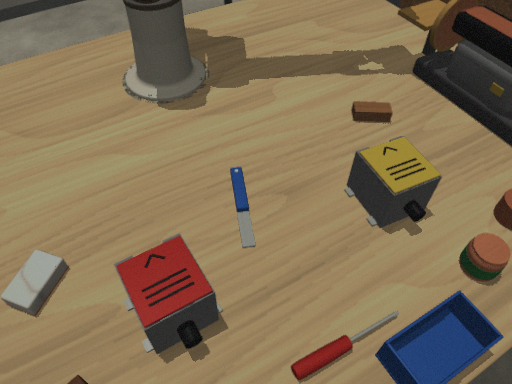

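The top view shows the yellow cover at about (142,150), its white sill at (136,178), the bar from its handle end (251,248) to its tip (277,172), and the red cover at (357,145). The notch faces the robot.

Run:
```python
from h import *
D=np.load("top0.npz");im,X=D["im"],D["X"]
hsv=cv2.cvtColor(im,cv2.COLOR_BGR2HSV);H,S,V=[hsv[...,i].astype(int) for i in range(3)]
v,u=np.mgrid[:384,:512]
def rect(n,m,zr):
    m=m&(X[...,2]>zr[0])&(X[...,2]<zr[1]); p=X[m]
    r=cv2.minAreaRect(p[:,:2].astype(np.float32)); print(n,m.sum(),"zmed",np.median(p[:,2]).round(4),r); print(cv2.boxPoints(r).round(4).tolist()); return p
box=(u>100)&(u<185)&(v>105)&(v<195)
rect("yel",box&(H>20)&(H<36)&(S>120),(.095,.13))
rect("red",(u>315)&(u<395)&(v>105)&(v<190)&((H<8)|(H>172))&(S>120),(.095,.13))
rect("sill white",box&(S<70)&(V>140)&(v>170)&(u<152),(.05,.12))
b=(u>235)&(u<290)&(v>165)&(v<255)
hd=rect("handle",b&(H>100)&(H<130)&(S>120),(.0,.03))
bl=rect("blade",b&(S<75)&(V>110),(-.01,.02))
p=hd[:,:2].mean(0);q=bl[:,:2].mean(0);print(p,q,np.degrees(np.arctan2(*(q-p)[::-1])))
print("table",np.nanmedian(X[280:330,200:300,2]))
for uu in(120,136,150):
  print(uu,[(r,X[r,uu].round(3).tolist()) for r in range(172,192,2)])
c=ctrl.get_calibration("top");print((-np.array(c["R"]).T@np.array(c["t"]).ravel()))
cv2.imwrite("pics/cropY.png",cv2.resize(im[105:200,100:190],None,fx=6,fy=6,interpolation=cv2.INTER_CUBIC))
```

```text
yel 2494 zmed 0.1047 ((0.616104245185852, 0.228974848985672), (0.10864944010972977, 0.11253228783607483), 84.31327056884766)
[[0.5547000169754028, 0.18050000071525574], [0.666700005531311, 0.16930000483989716], [0.6775000095367432, 0.2775000035762787], [0.565500020980835, 0.28859999775886536]]
red 2478 zmed 0.1046 ((0.6181267499923706, -0.2393326610326767), (0.11347272992134094, 0.10657402873039246), 1.5155915021896362)
[[0.5600000023841858, -0.1876000016927719], [0.5627999901771545, -0.29409998655319214], [0.6762999892234802, -0.29109999537467957], [0.6733999848365784, -0.18459999561309814]]
sill white 82 zmed 0.0876 ((0.557729959487915, 0.2325572371482849), (0.04703490436077118, 0.0091100400313735), 84.72533416748047)
[[0.5509999990463257, 0.20960000157356262], [0.5601000189781189, 0.2087000012397766], [0.5644000172615051, 0.2556000053882599], [0.555400013923645, 0.2563999891281128]]
handle 408 zmed 0.0157 ((0.4512763023376465, -0.022226810455322266), (0.02024773508310318, 0.10551907122135162), 68.82654571533203)
[[0.3984000086784363, -0.012600000016391277], [0.4968000054359436, -0
[... 760 characters left out ...]
88, [0.547, 0.293, -0.005]), (190, [0.542, 0.292, -0.0])]
136 [(172, [0.564, 0.23, 0.105]), (174, [0.56, 0.231, 0.101]), (176, [0.558, 0.234, 0.087]), (178, [0.554, 0.234, 0.087]), (180, [0.554, 0.241, 0.059]), (182, [0.552, 0.243, 0.048]), (184, [0.548, 0.243, 0.046]), (186, [0.551, 0.254, -0.002]), (188, [0.545, 0.253, 0.003]), (190, [0.541, 0.253, 0.003])]
150 [(172, [0.563, 0.2, 0.107]), (174, [0.559, 0.201, 0.103]), (176, [0.555, 0.201, 0.102]), (178, [0.552, 0.202, 0.096]), (180, [0.551, 0.206, 0.078]), (182, [0.55, 0.21, 0.055]), (184, [0.55, 0.216, 0.027]), (186, [0.549, 0.221, 0.001]), (188, [0.545, 0.222, -0.003]), (190, [0.54, 0.221, -0.001])]
[ 0.37566009 -0.0015201   1.12557559]
```

View pics/cropY.png

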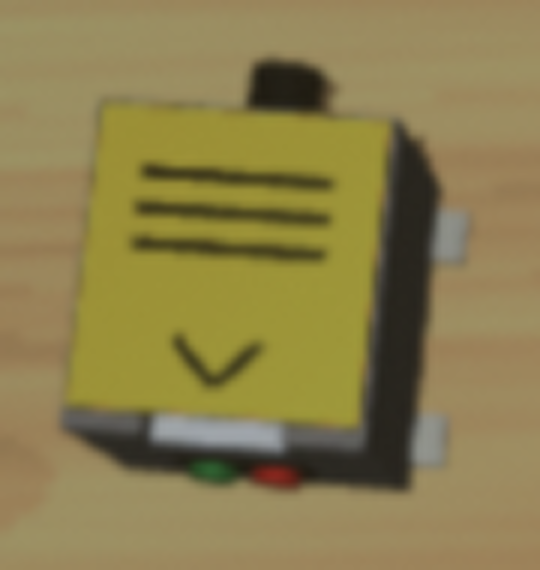

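```bash
cat >> h.py <<'E'
from scipy.spatial.transform import Rotation as Ro
def tool(yaw,pitch=0):
    "tool down, tool x opposite to the bar's x (bar yaw, bar pitched tip-up), degrees"
    B=Ro.from_euler("ZY",[yaw,-pitch],degrees=True).as_matrix()
    return np.column_stack([-B[:,0],B[:,1],-B[:,2]])
def delta(p,R,s=None):
    s=s or ctrl.sense();E=np.array(s["eef_rot"])
    return (E.T@(np.array(p)-s["eef_pos"])).round(4).tolist(),Ro.from_matrix(E.T@R).as_rotvec(degrees=True).round(2).tolist()
E
python3 -c "
from h import *
print(delta([.470,-.030,.09],tool(-21.4)))"
```

```text
([-0.4644, -0.495, 0.1324], [-0.1, -0.01, 8.06])
```

Request:
{"api": "servo_tool", "payload": {
  "steps": [-0.4644, -0.495, 0.1324, -0.1, 0, 8.06, -0.4644, -0.495, 0.1324, -0.1, 0, 8.06, -0.4644, -0.495, 0.1324, -0.1, 0, 8.06, -0.4644, -0.495, 0.1324, -0.1, 0, 8.06, -0.4644, -0.495, 0.1324, -0.1, 0, 8.06, -0.4644, -0.495, 0.1324, -0.1, 0, 8.06, -0.4644, -0.495, 0.1324, -0.1, 0, 8.06, -0.4644, -0.495, 0.1324, -0.1, 0, 8.06, -0.4644, -0.495, 0.1324, -0.1, 0, 8.06, -0.4644, -0.495, 0.1324, -0.1, 0, 8.06, -0.4644, -0.495, 0.1324, -0.1, 0, 8.06, -0.4644, -0.495, 0.1324, -0.1, 0, 8.06, -0.4644, -0.495, 0.1324, -0.1, 0, 8.06, -0.4644, -0.495, 0.1324, -0.1, 0, 8.06, -0.4644, -0.495, 0.1324, -0.1, 0, 8.06, -0.4644, -0.495, 0.1324, -0.1, 0, 8.06, -0.4644, -0.495, 0.1324, -0.1, 0, 8.06, -0.4644, -0.495, 0.1324, -0.1, 0, 8.06],
  "grip": 0.7
}}

```text
time_s: 1.9
eef_pos: [0.4698, -0.0281, 0.0903]
eef_rot: [[-0.932, 0.363, 0.0], [0.363, 0.932, 0.002], [0.0, 0.002, -1.0]]
contact_force: [-1.1, 0.2, -0.4]
width: 0.0641
gripper_force: 0.0
```

```bash
python3 -c "
from h import *
s=ctrl.sense();print(s['time_s'],s['eef_pos'],s['qpos'],s['width'],s['contact_force'])
print(delta([.470,-.030,.011],tool(-21.4)))"
```

```text
1.9 [ 0.46981818 -0.02809248  0.09028778] [-0.31860098  0.03827116  2.00575197  0.00209693  1.0977305  -1.51860552] 0.06411057221310255 [-1.07064934  0.23485971 -0.41081962]
([-0.0009, -0.0019, 0.0793], [0.11, -0.01, 0.1])
```

Request:
{"api": "servo_tool", "payload": {
  "steps": [-0.001, -0.002, 0.04, 0, 0, 0, -0.001, -0.002, 0.065, 0, 0, 0, -0.001, -0.002, 0.079, 0.1, 0, 0, -0.001, -0.002, 0.079, 0.1, 0, 0, -0.001, -0.002, 0.079, 0.1, 0, 0]
}}

```text
time_s: 2.4
eef_pos: [0.4705, -0.0306, 0.0115]
eef_rot: [[-0.932, 0.364, -0.0], [0.364, 0.932, 0.0], [0.0, 0.0, -1.0]]
contact_force: [-0.3, -0.3, -0.0]
width: 0.0645
gripper_force: 0.0
```

Request:
{"api": "servo_tool", "payload": {
  "steps": [0, 0, 0, 0, 0, 0, 0, 0, 0, 0, 0, 0, 0, 0, 0, 0, 0, 0, 0, 0, 0, 0, 0, 0, 0, 0, 0, 0, 0, 0, 0, 0, 0, 0, 0, 0, 0, 0, 0, 0, 0, 0],
  "grip": 0,
  "newtons": 60
}}

```text
time_s: 3.1
eef_pos: [0.4707, -0.0314, 0.0113]
eef_rot: [[-0.931, 0.365, -0.0], [0.365, 0.931, 0.0], [0.0, 0.0, -1.0]]
contact_force: [0.0, 0.5, 0.4]
width: 0.0234
gripper_force: 60.0
```

```bash
python3 -c "
from h import *
print(delta([.470,-.030,.16],tool(-21.4)))"
```

```text
([0.0011, 0.0011, -0.1487], [0.0, -0.0, 0.0])
```

Request:
{"api": "servo_tool", "payload": {
  "steps": [0, 0, -0.05, 0, 0, 0, 0, 0, -0.1, 0, 0, 0, 0, 0, -0.14, 0, 0, 0, 0, 0, -0.14, 0, 0, 0]
}}

```text
time_s: 3.5
eef_pos: [0.4746, -0.0327, 0.1573]
eef_rot: [[-0.931, 0.365, 0.011], [0.365, 0.931, -0.004], [-0.012, 0.001, -1.0]]
contact_force: [0.7, -0.0, -1.4]
width: 0.0236
gripper_force: 60.0
```

```bash
python3 -c "
from h import *
print(delta([.405,.248,.151],tool(-5.5)))"
```

```text
([0.1673, 0.236, 0.0045], [-0.06, 0.68, -15.89])
```

Request:
{"api": "servo_tool", "payload": {
  "steps": [0.165, 0.236, 0, 0, 0, -15.9, 0.165, 0.236, 0, 0, 0, -15.9, 0.165, 0.236, 0, 0, 0, -15.9, 0.165, 0.236, 0, 0, 0, -15.9, 0.165, 0.236, 0, 0, 0, -15.9, 0.165, 0.236, 0, 0, 0, -15.9, 0.165, 0.236, 0, 0, 0, -15.9, 0.165, 0.236, 0, 0, 0, -15.9, 0.165, 0.236, 0, 0, 0, -15.9, 0.165, 0.236, 0, 0, 0, -15.9, 0.165, 0.236, 0, 0, 0, -15.9, 0.165, 0.236, 0, 0, 0, -15.9]
}}

```text
time_s: 4.7
eef_pos: [0.4034, 0.2478, 0.1512]
eef_rot: [[-0.995, 0.097, -0.0], [0.097, 0.995, -0.0], [0.0, -0.0, -1.0]]
contact_force: [-0.0, 0.5, -1.2]
width: 0.0233
gripper_force: 60.0
```

Run:
```python
from h import *
s=ctrl.sense();print(s['time_s'],s['eef_pos'],s['width']);print(delta([.409,.248,.1023],tool(-5.5)))
o=[]
for n in("top","scene"):
    im,X=cloud(n);np.savez(n+"1",im=im,X=X);o.append(im)
cv2.imwrite("pics/both1.png",cv2.resize(np.vstack([o[0][100:290,60:316],o[1][60:250,256:512]]),None,fx=1.57,fy=1.57))
```

```text
4.7 [0.40340999 0.24783431 0.15121253] 0.023321500882980684
([-0.0055, 0.0007, 0.0489], [-0.0, -0.0, -0.08])
```

View pics/both1.png

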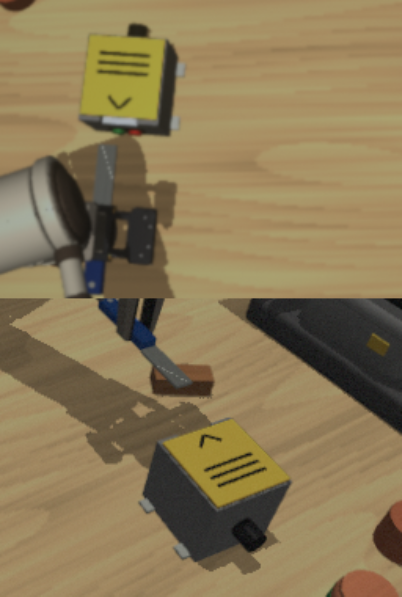

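The crop shows the bar held straight, its blade tip at crop (109,146), in front of the notch in line with the arrow. Next I measure the tip and the blade's line.

Run:
```python
from h import *
D=np.load("top1.npz");im,X=D["im"],D["X"]
m=(X[...,2]>.12)&(X[...,2]<.155)&(X[...,0]>.45)&(X[...,0]<.56)&(abs(X[...,1]-.24)<.04)
p=X[m];print(m.sum(),np.median(p[:,2]))
r=cv2.minAreaRect(p[:,:2].astype(np.float32));print(r,cv2.boxPoints(r).round(4).tolist())
d=np.array([.9954,-.0958]);t=(p[:,:2]-[.4034,.2478])@d;print("tip",t.max(),np.percentile(t,98))
for a in range(40,120,12):
    q=p[(t>a/1e3)&(t<a/1e3+.012)]
    if len(q):print(a,len(q),q.mean(0).round(4))
m=(X[...,2]>.101)&(X[...,2]<.11)&(X[...,0]>.54);print("cover",X[m&(X[...,1]>.15)][:,:2].min(0))
```

```text
429 0.1431059189228206
((0.4832015037536621, 0.24022237956523895), (0.02608577534556389, 0.06898951530456543), 83.04898834228516) [[0.4474000036716461, 0.2313999980688095], [0.5159000158309937, 0.22310000658035278], [0.5189999938011169, 0.24899999797344208], [0.4505000114440918, 0.2572999894618988]]
tip 0.11437218574801881 0.11304275991820349
40 37 [0.4523 0.2434 0.1426]
52 75 [0.4611 0.2425 0.1434]
64 78 [0.473  0.2412 0.143 ]
76 74 [0.4852 0.2401 0.143 ]
88 73 [0.4968 0.2388 0.1432]
100 79 [0.5089 0.2371 0.1434]
112 13 [0.5162 0.2359 0.1431]
cover [0.54974806 0.16771072]
```

Request:
{"api": "servo_tool", "payload": {
  "steps": [0, 0, 0.03, 0, 0, 0, 0, 0, 0.0487, 0, 0, 0, 0, 0, 0.0487, 0, 0, 0, 0, 0, 0.0487, 0, 0, 0, 0, 0, 0.0487, 0, 0, 0]
}}

```text
time_s: 5.3
eef_pos: [0.4041, 0.2488, 0.1039]
eef_rot: [[-0.995, 0.096, 0.002], [0.096, 0.995, 0.001], [-0.002, 0.001, -1.0]]
contact_force: [-0.2, -0.4, -1.4]
width: 0.0231
gripper_force: 60.0
```

```bash
python3 -c "
from h import *
print(ctrl.sense()['eef_pos'],delta([.495,.2395,.1025],tool(-5.5)))"
```

```text
[0.4041357  0.24879547 0.10390466] ([-0.0913, -0.0005, 0.0016], [0.05, 0.12, 0.0])
```

Request:
{"api": "servo_tool", "payload": {
  "steps": [-0.02, 0, 0.0005, 0, 0, 0, -0.032, 0, 0.0005, 0, 0, 0, -0.042, 0, 0.0005, 0, 0, 0, -0.052, 0, 0.0005, 0, 0, 0, -0.062, 0, 0.0005, 0, 0, 0, -0.072, 0, 0.0005, 0, 0, 0, -0.082, 0, 0.0005, 0, 0, 0, -0.091, 0, 0.0005, 0, 0, 0, -0.091, 0, 0.0005, 0, 0, 0, -0.091, 0, 0.0005, 0, 0, 0, -0.091, 0, 0.0005, 0, 0, 0]
}}

```text
time_s: 6.4
eef_pos: [0.4932, 0.2399, 0.1018]
eef_rot: [[-0.995, 0.096, -0.001], [0.096, 0.995, -0.0], [0.001, -0.0, -1.0]]
contact_force: [0.6, 0.0, -1.2]
width: 0.0233
gripper_force: 60.0
```

Run:
```python
from h import *
s=ctrl.sense();print(s['eef_pos'],s['contact_force'])
# tip about notch point; TCP offset from N in bar frame: (-a, 0, h), bar underside resting on N
N=np.array([.5537,.234,.0872]);yaw=-5.5
xd=np.array([np.cos(np.radians(yaw)),np.sin(np.radians(yaw)),0])
E=np.array(s['eef_rot']);a=-(np.array(s['eef_pos'])-N)@xd;off=(np.array(s['eef_pos'])-N)[2]
lat=(np.array(s['eef_pos'])-N)-xd*((np.array(s['eef_pos'])-N)@xd);print("a",a,"off",off,lat)
h=.0118
for th in (0,6,12,18,24,28,32):
    B=Ro.from_euler("ZY",[yaw,-th],degrees=True).as_matrix()
    p=N+B@[-a,0,h]+[lat[0],lat[1],0]
    print(th,p.round(4),delta(p,tool(yaw,th),s))
```

```text
[0.49320617 0.23985706 0.1018407 ] [ 0.58500498  0.0158697  -1.18451034]
a 0.0607766982183531 off 0.014640702982753093 [3.06922590e-06 3.18751297e-05 1.46407030e-02]
0 [0.4932 0.2399 0.099 ] ([-0.0, 0.0, 0.0028], [-0.01, -0.04, 0.01])
6 [0.4923 0.2399 0.0926] ([0.0009, 0.0, 0.0093], [-0.0, -6.04, 0.01])
12 [0.4921 0.24   0.0861] ([0.0011, 0.0, 0.0157], [-0.0, -12.04, 0.01])
18 [0.4925 0.2399 0.0796] ([0.0007, 0.0, 0.0222], [-0.0, -18.04, 0.01])
24 [0.4937 0.2398 0.0733] ([-0.0005, 0.0, 0.0286], [-0.0, -24.04, 0.01])
28 [0.4948 0.2397 0.0691] ([-0.0016, 0.0, 0.0328], [-0.0, -28.04, 0.01])
32 [0.4962 0.2396 0.065 ] ([-0.003, 0.0, 0.0368], [-0.0, -32.04, 0.01])
```

Request:
{"api": "servo_tool", "payload": {
  "steps": [0, 0, 0.003, 0, 0, 0, 0.0005, 0, 0.006, 0, -3, 0, 0.001, 0, 0.0093, 0, -6, 0, 0.001, 0, 0.0125, 0, -9, 0, 0.001, 0, 0.0157, 0, -12, 0, 0.001, 0, 0.0157, 0, -12, 0, 0.001, 0, 0.0157, 0, -12, 0]
}}

```text
time_s: 7.1
eef_pos: [0.4912, 0.24, 0.0859]
eef_rot: [[-0.974, 0.096, 0.203], [0.094, 0.995, -0.02], [-0.204, -0.0, -0.979]]
contact_force: [-3.9, 0.5, -0.6]
width: 0.0233
gripper_force: 60.0
```

Run:
```python
from h import *
s=ctrl.sense()
N=np.array([.5537,.234,.0872]);yaw=-5.5
for th in (12,16,20,24,28):
    B=Ro.from_euler("ZY",[yaw,-th],degrees=True).as_matrix()
    p=N+B@[-.0612,0,.0118]
    print(th,delta(p,tool(yaw,th),s))
```

```text
12 ([-0.0005, -0.0, -0.0001], [-0.02, -0.23, 0.01])
16 ([0.0001, -0.0, 0.0042], [-0.02, -4.23, 0.01])
20 ([0.0005, -0.0, 0.0086], [-0.02, -8.23, 0.02])
24 ([0.0005, -0.0, 0.0129], [-0.02, -12.23, 0.02])
28 ([0.0003, -0.0, 0.0173], [-0.02, -16.23, 0.02])
```

Request:
{"api": "servo_tool", "payload": {
  "steps": [0, 0, 0.002, 0, -2, 0, 0, 0, 0.0042, 0, -4, 0, 0.0003, 0, 0.0064, 0, -6, 0, 0.0005, 0, 0.0086, 0, -8, 0, 0.0005, 0, 0.0086, 0, -8, 0]
}}

```text
time_s: 7.6
eef_pos: [0.4935, 0.2397, 0.0775]
eef_rot: [[-0.936, 0.096, 0.339], [0.09, 0.995, -0.033], [-0.341, -0.0, -0.94]]
contact_force: [-2.3, -0.1, 0.4]
width: 0.0234
gripper_force: 60.0
```

Request:
{"api": "servo_tool", "payload": {
  "steps": [0, 0, 0, 0, 0, 0]
}}

```text
time_s: 7.7
eef_pos: [0.4941, 0.2397, 0.0779]
eef_rot: [[-0.936, 0.096, 0.339], [0.09, 0.995, -0.033], [-0.341, -0.0, -0.94]]
contact_force: [-1.9, -0.3, -1.1]
width: 0.0236
gripper_force: 60.0
```

Run:
```python
from h import *
s=ctrl.sense();print(s['eef_pos'],s['contact_force'])
im,X=cloud("scene");np.savez("scene2",im=im,X=X)
cv2.imwrite("pics/s2.png",cv2.resize(im[60:260,256:512],None,fx=2.5,fy=2.5))
p=X[...,:];m=(p[...,2]>.1)&(p[...,2]<.14)&(p[...,0]>.553)&(p[...,0]<.69)&(abs(p[...,1]-.229)<.07)
q=p[m];a=(q[:,:2]-[.5537,.234])@[.9954,-.0958]
for l in range(0,130,15):
    k=(a>l/1e3)&(a<l/1e3+.015);print(l,k.sum(),np.median(q[k,2]).round(4))
N=np.array([.5537,.234,.0872]);yaw=-5.5
for th in (20,24,28):
    B=Ro.from_euler("ZY",[yaw,-th],degrees=True).as_matrix()
    print(th,delta(N+B@[-.0612,0,.0118],tool(yaw,th),s))
```

```text
[0.49406698 0.23973253 0.0779403 ] [-1.85642482 -0.28298585 -1.0719245 ]
0 181 0.1199
15 353 0.1185
30 363 0.1161
45 375 0.114
60 381 0.1122
75 392 0.1099
90 404 0.1076
105 409 0.1055
120 0 nan
20 ([0.0017, 0.0, -0.0], [-0.01, -0.09, -0.01])
24 ([0.0024, 0.0, 0.0043], [-0.01, -4.09, -0.01])
28 ([0.0028, 0.0, 0.0086], [-0.01, -8.09, -0.01])
  return _methods._mean(a, axis=axis, dtype=dtype,
  ret = ret.dtype.type(ret / rcount)
```

View pics/s2.png

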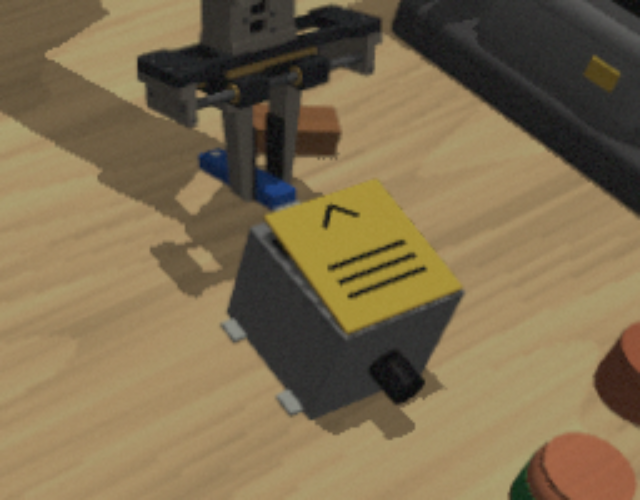

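The near edge has popped: it is about 16 mm proud, with the cover tilted in the crop. Next, level the bar and draw it out.

Run:
```python
from h import *
s=ctrl.sense()
N=np.array([.5537,.234,.0885]);yaw=-5.5
for th,b in ((14,0),(8,0),(2,0),(0,0),(0,.1)):
    B=Ro.from_euler("ZY",[yaw,-th],degrees=True).as_matrix()
    print(th,delta(N+B@[-.0612-b,0,.0125],tool(yaw,th),s))
```

```text
14 ([-0.0001, 0.0, -0.0082], [-0.0, 5.94, -0.03])
8 ([-0.0024, 0.0, -0.0144], [-0.0, 11.94, -0.03])
2 ([-0.0053, 0.0, -0.0202], [-0.0, 17.94, -0.03])
0 ([-0.0064, 0.0, -0.0221], [-0.0, 19.94, -0.03])
0 ([0.0876, -0.0, -0.0562], [-0.0, 19.94, -0.03])
```

Request:
{"api": "servo_tool", "payload": {
  "steps": [0, 0, -0.004, 0, 3, 0, 0, 0, -0.0082, 0, 6, 0, -0.001, 0, -0.0113, 0, 9, 0, -0.0024, 0, -0.0144, 0, 12, 0, -0.004, 0, -0.0174, 0, 15, 0, -0.0053, 0, -0.0202, 0, 18, 0, -0.0064, 0, -0.0221, 0, 20, 0, 0.003, 0, -0.0255, 0, 20, 0, 0.0124, 0, -0.0289, 0, 20, 0, 0.0312, 0, -0.0357, 0, 20, 0, 0.05, 0, -0.0426, 0, 20, 0, 0.0688, 0, -0.0494, 0, 20, 0, 0.0876, 0, -0.0562, 0, 20, 0, 0.0876, 0, -0.0562, 0, 20, 0, 0.0876, 0, -0.0562, 0, 20, 0]
}}

```text
time_s: 9.25
eef_pos: [0.3924, 0.2496, 0.1007]
eef_rot: [[-0.995, 0.095, 0.001], [0.095, 0.995, 0.0], [-0.001, 0.0, -1.0]]
contact_force: [0.9, 0.1, -1.5]
width: 0.0235
gripper_force: 60.0
```

Run:
```python
from h import *
s=ctrl.sense();print(s['eef_pos'],s['contact_force'])
print(delta([.44,.02,.102],tool(-5.5),s),delta([.44,.02,.014],tool(-5.5),s))
```

```text
[0.39242982 0.24962505 0.10065594] [ 0.93314418  0.07121791 -1.45360282]
([-0.0691, -0.2241, -0.0013], [0.01, 0.04, 0.06]) ([-0.0691, -0.2241, 0.0867], [0.01, 0.04, 0.06])
```

Request:
{"api": "servo_tool", "payload": {
  "steps": [0, -0.05, 0, 0, 0, 0, 0, -0.1, 0, 0, 0, 0, 0, -0.15, 0, 0, 0, 0, -0.03, -0.2, 0, 0, 0, 0, -0.05, -0.224, 0, 0, 0, 0, -0.05, -0.224, 0.04, 0, 0, 0, -0.05, -0.224, 0.07, 0, 0, 0, -0.05, -0.224, 0.083, 0, 0, 0, -0.05, -0.224, 0.083, 0, 0, 0, -0.05, -0.224, 0.083, 0, 0, 0, -0.05, -0.224, 0.083, 0, 0, 0]
}}

```text
time_s: 10.35
eef_pos: [0.4226, 0.0214, 0.0189]
eef_rot: [[-0.995, 0.096, 0.003], [0.096, 0.995, -0.001], [-0.003, -0.0, -1.0]]
contact_force: [-0.3, -0.4, -1.0]
width: 0.0233
gripper_force: 60.0
```

Run:
```python
from h import *
s=ctrl.sense();print(s['eef_pos'],s['contact_force'])
```

```text
[0.42261972 0.02137599 0.01888824] [-0.32214098 -0.37891875 -1.04162085]
```

Request:
{"api": "servo_tool", "payload": {
  "steps": [0, 0, 0.002, 0, 0, 0, 0, 0, 0.004, 0, 0, 0, 0, 0, 0.0055, 0, 0, 0, 0, 0, 0.0055, 0, 0, 0, 0, 0, 0.0055, 0, 0, 0]
}}

```text
time_s: 10.85
eef_pos: [0.4211, 0.0218, 0.0121]
eef_rot: [[-0.995, 0.096, -0.0], [0.096, 0.995, 0.0], [0.0, 0.0, -1.0]]
contact_force: [-0.4, -0.1, -0.9]
width: 0.0235
gripper_force: 60.0
```

Within a millimetre of the bench; release and retreat.

Request:
{"api": "servo_tool", "payload": {
  "steps": [0, 0, 0.0005, 0, 0, 0, 0, 0, 0.0005, 0, 0, 0, 0, 0, 0.0005, 0, 0, 0, 0, 0, 0.0005, 0, 0, 0, 0, 0, 0.0005, 0, 0, 0, 0, 0, 0.0005, 0, 0, 0, 0, 0, 0.0005, 0, 0, 0],
  "grip": 0.7
}}

```text
time_s: 11.55
eef_pos: [0.4212, 0.0217, 0.0117]
eef_rot: [[-0.995, 0.096, -0.0], [0.096, 0.995, 0.0], [0.0, 0.0, -1.0]]
contact_force: [0.6, -1.3, -0.3]
width: 0.0645
gripper_force: 0.0
```

Request:
{"api": "servo_tool", "payload": {
  "steps": [0, 0, -0.02, 0, 0, 0, 0, 0, -0.06, 0, 0, 0, 0, 0, -0.1, 0, 0, 0, 0, 0, -0.15, 0, 0, 0, 0.04, 0, -0.18, 0, 0, 0, 0.06, 0, -0.18, 0, 0, 0, 0.06, 0, -0.18, 0, 0, 0, 0.06, 0, -0.18, 0, 0, 0, 0.06, 0, -0.18, 0, 0, 0, 0.06, 0, -0.18, 0, 0, 0]
}}

```text
time_s: 12.55
eef_pos: [0.3616, 0.0275, 0.1909]
eef_rot: [[-0.995, 0.096, -0.002], [0.096, 0.995, 0.001], [0.002, 0.0, -1.0]]
contact_force: [0.2, 0.4, 0.5]
width: 0.0643
gripper_force: 0.0
```

Run:
```python
from h import *
im,X=cloud("scene");cv2.imwrite("pics/s3.png",im)
p=X;m=(p[...,2]>.1)&(p[...,2]<.14)&(p[...,0]>.553)&(p[...,0]<.69)&(abs(p[...,1]-.229)<.07)
q=p[m];a=(q[:,:2]-[.5537,.234])@[.9954,-.0958]
for l in range(0,120,15):
    k=(a>l/1e3)&(a<l/1e3+.015);print(l,np.median(q[k,2]).round(4))
hsv=cv2.cvtColor(im,cv2.COLOR_BGR2HSV)
b=(hsv[...,0]>100)&(hsv[...,0]<130)&(hsv[...,1]>120)&(X[...,0]<.52)&(abs(X[...,1])<.1)
print("handle",b.sum(),np.nanmedian(X[b],0),np.nanmax(X[b],0))
s=ctrl.sense();print(s['time_s'],s['eef_pos'],s['contact_force'],s['qd'])
```

```text
0 0.118
15 0.1166
30 0.1146
45 0.1129
60 0.111
75 0.1092
90 0.1072
105 0.1054
handle 428 [0.41088595 0.0191033  0.01616615] [0.45519169 0.03765482 0.01972977]
12.6 [0.36158331 0.02745394 0.19103044] [-0.05626349  1.16785984 -0.78047568] [-0.00029497 -0.00622069  0.00108878 -0.00030563  0.00337838 -0.00136534]
```

View pics/s3.png

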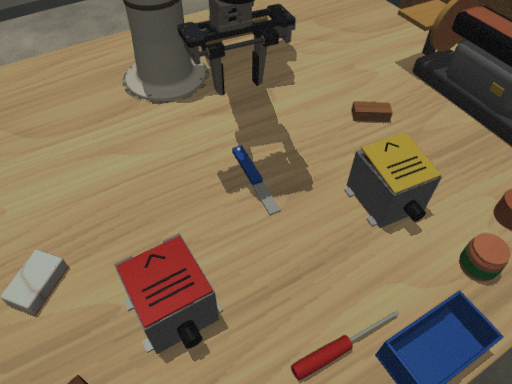

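The picture shows the bar flat on the bench at about (255,180) and released, the yellow cover at (397,162) still about 13–14 mm proud at its near edge, and the red cover shut.

```bash
python3 -c "
from station import ctrl
print(ctrl.close_job())"
```

```text
the job is handed in; nothing more can be done
None
```

I levered the yellow cover loose with the pry bar (near edge about 13–14 mm proud), laid the bar flat on the bench and released it, left the red cover shut, and handed the job in at 12.6 s; no verdict was returned.

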